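# Shut and lock the service hatch of the column housing

## Task

The service hatch of the grey column housing stands open. Swing it shut, press it down on its stops just firmly enough that the hidden tongue clears the frame edge, never harder, and turn the black wing knob clockwise fully home so that the tongue goes behind the edge and the hatch stays shut when you let go. Do not force the knob if it catches, and leave the things round the housing where they are.

Things in the scene. Friction and masses are not known exactly. Their poses are not given: they have to be found in the camera images.
- housing: Grey column housing, a box 200 (x) x 240 (y) x 90 mm high, fixed to the worktop. Origin at the centre of its underside, z up, -x is its front (towards the robot at yaw 0), y to its left. The top has an opening under the hatch; the frame edge behind (under) which the tongue must go, a steel keeper plate 100 mm wide in the middle of the front strip, has its inner face 79 mm in front of the origin.
- hatch_hinge (a point): Middle of the hatch's hinge line, which runs along the housing's y axis: 88 mm behind and 101 mm above the housing's origin. Same axes as the housing.
- hatch: Flat aluminium hatch, 178 x 226 x 6 mm, about 0.15 kg, same axes as the housing when level. Origin on the hinge line at mid thickness: the panel reaches from 2 to 180 mm in front of it (-x) and 113 mm either side (y); its outer face is 3 mm above the origin plane. Push it down on the outer face beside the knob; its stiff damped hinge (0.24 N m) keeps it where it is left.
- hatch_angle (a joint): Hatch angle, rad: 0 level, positive open (front edge up); starts at 0.5 to 0.85. At about 0.12 it meets two sprung lifters under the front corners; let go unlocked, it stays up at 0.09 or more. It bottoms on rigid stops, set by hand, somewhere from -0.047 to 0.047 (8 mm each way at the front edge), to be found by feel. Locked and let go, it rests about 0.01 off the stops.
- latch_insert: Fittings at the front under the hatch: rubber stops, sprung lifters (1.6 N, rising 0.2 N per mm) and the keeper plate (frame edge), set to one height with the stops. Origin and axes are the housing's and do not show that setting. Reaching the stops takes 3 to 10 N at the knob; the tongue passes only within about 1.5 mm (0.009 rad) of them, else it jams. Over 20 N on them would bend them.
- knob_grip (a point): Centre of the black wing, on the knob's axis, 143 mm in front of the hinge line, 23.5 mm above the hatch's origin plane. The wing is 46 mm long (point y), 9 mm thick (point x, gripped across) and 26 mm tall, on a flange 54 mm across that turns with it, its top 13 mm below this point. Site z is the axis out of the hatch; the tongue and the white mark on the wing point along -y.
- knob_turn (a joint): Turn of the wing knob, rad, growing clockwise seen from above; starts at 0 to 0.3. At 0 wing and tongue lie along the hinge line (tongue to the right, clear of the frame); the tongue meets the frame edge at about 0.6, is well behind it above 1.2; the knob ends at a stop at 1.6. It stays where it is left and takes about 0.1 N m; a jammed tongue takes far more.
- tongue_tip (a point): End of the hidden tongue, a flat steel bar 9 mm wide and 5 mm thick, 36.5 mm from the knob's axis and 23.2 mm below the hatch's origin plane.
- amber_bottle: Small brown bottle with black cap, 45 mm wide, 95 mm tall, standing right of the housing; bystander. Origin at its underside.
- spare_spanner: Small open-ended spanner, 115 mm long, lying in front of the housing; bystander. Origin at its underside.
- tape_roll: Roll of beige tape, 52 mm wide, 19 mm tall, lying left of the housing; bystander. Origin at its underside.

How it is judged:
At the end, for the whole second after the job is handed in: The hatch is held down by its tongue behind the frame edge with nothing touching it: hatch angle below 0.072 rad and at rest (below 0.05 rad/s), knob turned at least 1.2 rad clockwise (value of joint hatch_angle below 0.072 rad and value of joint knob_turn above 1.2 rad and velocity of joint hatch_angle below 0.05 rad/s).
It fails at once if the hatch or its tongue is forced against the stops, lifters or frame edge with more than 20 N (contact force between hatch and latch_insert above 20 N).
It fails at once if the bottle is moved by more than 30 mm (distance of amber_bottle from where it was at the start of the episode above 0.03 m).
It fails at once if the spanner is moved by more than 30 mm (distance of spare_spanner from where it was at the start of the episode above 0.03 m).
It fails at once if the tape roll is moved by more than 30 mm (distance of tape_roll from where it was at the start of the episode above 0.03 m).
It also fails if it takes over 70 s, if anything falls off the work surface, if the arm or the gripper's body presses on something with over 40 N, if the wrist force passes 120 N, or if a joint passes its speed limit or range.

## Robot

A 7-joint arm with a two-finger parallel gripper is mounted at the origin on a cart in front of the work surface, level with it; the furniture and walls round the work are solid. World frame = base frame: x ahead of the robot, y to its left, z up, the work surface at z = 0. Lengths are in m, angles in rad, forces in N, time in s.
With the tool pointing down it reaches from about 0.35 to 0.9 m from the base axis. Payload 8.1 kg.
Tool frame: the origin (TCP) lies at the centre of the arm's flange, where the gripper is bolted on; the fingertips stand 178 mm ahead of it and the grasp point (between the pads) lies 159 mm ahead of it; z points along the fingers, y is the line along which they close (so a half turn about z gives the same grasp; the last joint's range is limited). The gripper opens to 92 mm and grips with 3 to 60 N. Pads are 19 mm wide; open, the fingers measure 130 mm over their backs; the gripper's body (75 mm by 190 mm) begins 47 mm behind the grasp point.
Start: joints at [1.168, 0.434, 0.025, 1.573, -0.012, 1.134, -0.075], TCP at [0.185, -0.597, 0.405] pointing down, gripper open.
Joint ranges: [-2.62, 2.62], [-0.44, 2.09], [-1.27, 1.32], [0.08, 2.57], [-1.32, 4.46], [0.12, 2], [-2.74, 2.74]. Speed limits (rad/s): [2.22, 2.22, 3.01, 3.01, 3.14, 3.14, 3.14].

## Interface

Orientations are given as a rotation vector (axis times angle).
In Python, from cell import arm gives the robot as it stands. The module is installed in compiled form; this text tells all that it offers.
- The arm moves only by the shell command python3 -m inch 'ROWS' [FORCE]. ROWS is text: rows parted by semicolons, each of 5 numbers parted by spaces: the shift along the tool's x, y, z in m, then the turn about the tool's z in rad, then the finger opening in m, from 0 to 0.0918. In form: x y z roll fingers; .... A call has 1 to 5 rows; each row is the pose to reach, as a shift and turn from the pose commanded when the call began, along the tool's axes at that moment; what a row does not reach only later rows make up. A row lasts 1/10 s, in which the tool goes at most 50 mm and 8.59 degrees, less where a joint would pass 70% of its speed; a pose out of reach is approached as far as the arm can. A call with a gripper value outside its range is refused whole. The fingers move at their own pace and stop on an object; FORCE is the grip in N (left out, the last holds). Time passes only in rows, so rows that repeat a pose let the fingers close. It gives the time, the measured TCP pose, the force, the opening and the grip force at its end, in the units of the state.
- arm.observe(): the state, without advancing time (a new reading comes with each control period).
- arm.get_image(name): name is "scene" or "side" or "wrist"; returns the picture (384x512x3 uint8, red, green, blue); there is no depth.
- arm.get_calibration(name): a dict with "intrinsics" (3x3 intrinsics, pixels), "pose" (4x4, takes a point from camera to world coordinates). Camera axes: x right, y up, looking along -z (the intrinsics and any distortion apply to the point x, -y, -z); pixel columns grow to the right and rows downward; lengths in m; the calibration is good to about 2 mm. A picture is of the moment at which its call begins: read the wrist's pose just before it. get_calibration takes no time and is no camera call; for the wrist camera it gives the pose at the moment of the call.
- arm.sign_off(): hands the job in; it is judged then, once.
Trained networks look in the newest picture that a camera, given by its name, has taken for a name from the list of things; names that differ only in an ending like _2 or _b are one class to them, and where a whole thing is asked for, a point or a joint stands for the part that bears it (a point fixed in the world has none). Each returns a list of dicts, best first, with "conf" (0 to 1); they miss things now and then, are a little off and sometimes report something else, mostly with a low value. They report only what shows in the picture. A call takes as long as a camera call.
- arm.look_for(camera, query): "point" ([row, column] in pixels, amid what is visible of it).
- arm.silhouettes(camera, query): "region" (384x512 bool, what is visible of it) and "point" ([row, column] in pixels, amid what is visible of it).
- arm.place_of(camera, query): "point" ([row, column] in pixels: a listed point, or the origin of a listed thing).
The state is a dict: "clock": time; "joints": joint angles; "dq": joint speeds; "joint_efforts": joint torques, N m; "position": TCP position; "ee_rot": TCP orientation; "force": force on the tool from outside, world axes, zero at the start; "ft_torque": the same for the moment, N m; "width": opening from 0.0 (shut) to 1.0 (fully open); "gripper_force": force on a finger pad.
Only numpy, scipy, OpenCV 4.12 (cv2) and the standard library are available. Lean on these libraries where they do the work, as an engineer would, in place of code of your own. Each camera call takes 0.05 s, during which the arm holds its last target. There are 200 camera calls.

## Working session

There is one attempt and no reset: what is moved stays moved. The work goes in short steps, Python scripts to look and compute and a shell command to move; the robot and the scene stay as the last step left them, time stands still between calls to the robot, and variables do not carry over. Pictures are saved under pics/ and viewed, at most 10 in all, crops included, and the job is handed in when it is done.

```bash
mkdir -p pics; cat > h.py <<'E'
from cell import arm
import numpy as np, cv2
from scipy.spatial.transform import Rotation as R
def look(cams=("scene","side"),tag="a",queries=()):
    out={}
    for c in cams:
        im=arm.get_image(c); cv2.imwrite(f"pics/{c}_{tag}.png",im[:,:,::-1])
        K=arm.get_calibration(c)
        for q in queries:
            r=arm.place_of(c,q)
            if r: out[c,q]=(r[0]['point'],r[0]['conf']); print(c,q,np.round(r[0]['point'],1),round(r[0]['conf'],2))
    return out
def ray(c,p):
    C=arm.get_calibration(c);K=np.array(C["intrinsics"]);T=np.array(C["pose"])
    d=np.linalg.inv(K)@[p[1],p[0],1]; d=T[:3,:3]@[d[0],-d[1],-d[2]]
    return T[:3,3],d/np.linalg.norm(d)
def tri(rs):
    A=sum(np.eye(3)-np.outer(d,d) for o,d in rs); b=sum((np.eye(3)-np.outer(d,d))@o for o,d in rs)
    x=np.linalg.solve(A,b); return x,[np.linalg.norm(np.cross(x-o,d)) for o,d in rs]
def proj(c,X):
    C=arm.get_calibration(c);K=np.array(C["intrinsics"]);T=np.array(C["pose"])
    v=T[:3,:3].T@(np.array(X)-T[:3,3]); u=K@[v[0],-v[1],-v[2]]; return u[1]/u[2],u[0]/u[2]
E
python3 - <<'E'
from h import *
s=arm.observe(); print({k:np.round(v,3) for k,v in s.items()})
Q=["housing","hatch_hinge","hatch","knob_grip","tongue_tip","amber_bottle","spare_spanner","tape_roll"]
o=look(queries=Q)
for q in Q:
    if ("scene",q) in o and ("side",q) in o:
        print(q,*tri([ray(c,o[c,q][0]) for c in("scene","side")]))
cv2.imwrite("pics/both.png",cv2.resize(np.hstack([cv2.imread("pics/scene_a.png"),cv2.imread("pics/side_a.png")]),(800,300)))
E
```

```text
{'clock': np.float64(0.0), 'joints': array([ 1.168,  0.435,  0.025,  1.574, -0.012,  1.134, -0.075]), 'dq': array([ 0.001, -0.   , -0.002,  0.   , -0.001, -0.   , -0.001]), 'joint_efforts': array([-0.0000e+00, -6.6785e+01,  9.8400e-01, -3.1447e+01, -6.1000e-02,
        4.3000e-02,  0.0000e+00]), 'position': array([ 0.184, -0.597,  0.404]), 'ee_rot': array([-3.105e+00, -4.690e-01,  1.000e-03]), 'force': array([0.05 , 0.305, 0.409]), 'ft_torque': array([ 0.012,  0.03 , -0.028]), 'gripper_force': np.float64(0.0), 'width': np.float64(1.001)}
scene housing [231.8 251.9] 0.81
scene hatch_hinge [179.9 279.9] 0.93
scene hatch [179.1 282.4] 0.98
scene knob_grip [156.7 253.3] 0.97
scene tongue_tip [188.2 253.7] 0.59
scene amber_bottle [296.2 310.6] 0.69
scene spare_spanner [275.  205.3] 0.55
scene tape_roll [195.8 188.6] 0.59
side housing [216.6 254. ] 0.85
side hatch_hinge [174.  226.8] 0.76
side hatch [172.6 224.4] 0.63
side knob_grip [144.6 250.7] 0.86
side tongue_tip [148.  273.5] 0.79
side amber_bottle [173.4 289.8] 0.78
side spare_spanner [222.  303.9] 0.72
side tape_roll [262.5 238. ] 0
[... 236 characters left out ...]
]
hatch [0.61350531 0.28497651 0.10122013] [np.float64(0.000753537718745857), np.float64(0.0007535377187460187)]
knob_grip [0.53416466 0.27243051 0.21819817] [np.float64(0.0003229768769844036), np.float64(0.0003229768769843621)]
tongue_tip [0.50490511 0.22225271 0.19626163] [np.float64(0.0019333029008190058), np.float64(0.0019333029008189522)]
amber_bottle [0.55067514 0.07061996 0.00262031] [np.float64(0.0033360889233895684), np.float64(0.003336088923389402)]
spare_spanner [0.39405384 0.2158464  0.00413326] [np.float64(0.005773752077945166), np.float64(0.005773752077945207)]
tape_roll [ 0.44515784  0.42636638 -0.00434826] [np.float64(0.0010784671587979041), np.float64(0.0010784671587979184)]
```

View pics/both.png

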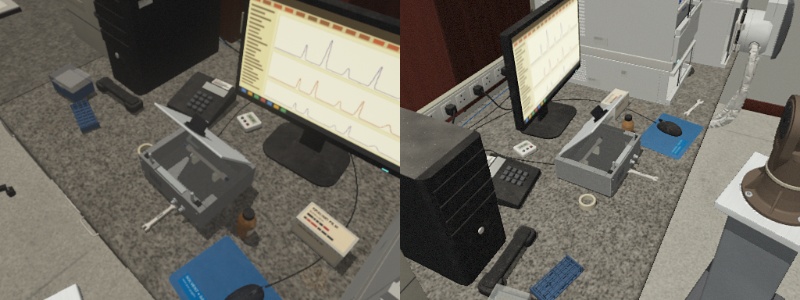

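The scene view shows the housing mid-table with the hatch open and the black knob at about (row 157, col 253). The bottle is right of it, the spanner in front and the tape to the left. The monitor stands behind the hinge on the right. The triangulated points look plausible: hinge z is 0.101, and hatch angle comes to about 0.8. I'll move the arm across and up, then look with the wrist camera.

```bash
cat >> h.py <<'E'
def go(tgt,yang=None):
    s=arm.observe(); M=R.from_rotvec(s["ee_rot"]).as_matrix(); d=M.T@(np.array(tgt)-s["position"])
    a=np.arctan2(M[1,1],M[0,1]); r=None if yang is None else (a-yang+np.pi)%(2*np.pi)-np.pi
    print("tool shift",np.round(d,4),"roll",r,"y ang",round(a,3))
def st():
    s=arm.observe(); print({k:np.round(s[k],3).tolist() for k in("clock","joints","position","ee_rot","force","width")})
E
python3 -c "
from h import *
go([.40,-.40,.5],0.05)"
```

```text
tool shift [ 0.264  -0.1247 -0.0953] roll -1.3211152652738425 y ang -1.271
```

```bash
python3 -m inch '0.035 -0.015 -0.03 -0.14 0.09; 0.075 -0.035 -0.055 -0.28 0.09; 0.115 -0.05 -0.08 -0.42 0.09; 0.155 -0.07 -0.09 -0.56 0.09; 0.195 -0.09 -0.095 -0.7 0.09'
python3 -c "
from h import *
st();go([.48,-.15,.5],0.05)"
```

```text
clock: 1.4
position: [0.3455, -0.4523, 0.5015]
ee_rot: [2.75, 1.512, 0.001]
force: [0.4, -0.6, -0.4]
width: 0.981
gripper_force: 0.0
{'clock': 1.4, 'joints': [0.967, 0.291, -0.19, 1.549, 0.056, 1.304, 0.205], 'position': [0.346, -0.452, 0.502], 'ee_rot': [2.75, 1.512, 0.001], 'force': [0.37, -0.602, -0.413], 'width': 0.981}
tool shift [ 0.3273 -0.0485  0.0011] roll -0.6155261317788621 y ang -0.566
```

```bash
python3 -m inch '0.045 -0.01 0 -0.12 0.09; 0.09 -0.02 0 -0.24 0.09; 0.135 -0.025 0 -0.36 0.09; 0.18 -0.03 0 -0.48 0.09; 0.225 -0.035 0 -0.61 0.09'
python3 -c "
from h import *
st();go([.43,.17,.5],0.05)"
```

```text
clock: 1.9
position: [0.4368, -0.2436, 0.5]
ee_rot: [2.172, 2.269, -0.0]
force: [0.3, -1.0, -0.3]
width: 0.981
gripper_force: 0.0
{'clock': 1.9, 'joints': [0.749, 0.194, -0.415, 1.692, 0.082, 1.272, 0.361], 'position': [0.437, -0.244, 0.5], 'ee_rot': [2.172, 2.269, -0.0], 'force': [0.302, -0.959, -0.261], 'width': 0.981}
tool shift [ 4.135e-01  1.120e-02 -2.000e-04] roll -0.006381286067959291 y ang 0.044
```

```bash
python3 -m inch '0.045 0 0 0 0.09; 0.09 0 0 0 0.09; 0.135 0 0 0 0.09; 0.18 0 0 0 0.09; 0.225 0 0 0 0.09' && python3 -m inch '0.04 0 0 0 0.0; 0.08 0 0 0 0.0; 0.12 0 0 0 0.0; 0.16 0.005 0 0 0.0; 0.18 0.01 0 0 0.0'
python3 - <<'E'
from h import *
st()
T=np.array(arm.get_calibration("wrist")["pose"]); print(T.round(3))
o=look(("wrist","scene","side"),"b",["hatch_hinge","knob_grip","tongue_tip","housing"])
for q in ["hatch_hinge","knob_grip","tongue_tip","housing"]:
    k=[c for c in("wrist","scene","side") if (c,q) in o]; print(q,k,*tri([ray(c,o[c,q][0]) for c in k]))
E
```

```text
clock: 2.4
position: [0.4272, -0.0187, 0.5]
ee_rot: [2.177, 2.263, 0.0]
force: [1.0, 0.4, 0.4]
width: 0.974
gripper_force: 0.0
clock: 2.9
position: [0.4298, 0.1631, 0.5002]
ee_rot: [-2.174, -2.268, -0.002]
force: [1.2, -0.9, -0.1]
width: 0.596
gripper_force: 0.0
{'clock': 2.9, 'joints': [0.193, 0.166, -0.764, 1.755, 0.12, 1.267, -0.557], 'position': [0.43, 0.163, 0.5], 'ee_rot': [-2.174, -2.268, -0.002], 'force': [1.156, -0.932, -0.122], 'width': 0.596}
[[ 0.999 -0.041 -0.014  0.425]
 [ 0.043  0.952  0.304  0.246]
 [ 0.001 -0.304  0.953  0.48 ]
 [ 0.     0.     0.     1.   ]]
wrist hatch_hinge [ 63.3 426.8] 0.58
wrist knob_grip [ 68.  402.1] 0.57
wrist tongue_tip [121.8 351.8] 0.93
wrist housing [ 84.8 329.8] 0.92
scene hatch_hinge [180.5 281.4] 0.83
scene knob_grip [187.3 254.8] 0.31
scene tongue_tip [189.9 255.7] 0.77
scene housing [230.8 250.4] 0.7
side hatch_hinge [173.6 226.1] 0.97
side knob_grip [144.  253.1] 0.64
side tongue_tip [148.8 275.5] 0.83
side housing [210. 252.] 0.87
hatch_hinge ['wrist', 'scene', 'side'] [0.61094119 0.28210828 0.09954525] [np.float64(0.0026689976829365027), np.float64(0.0018965697672675592), np.float64(0.0011151628498559352)]
knob_grip ['wrist', 'scene', 'side'] [0.5367315  0.25182579 0.19131338] [np.float64(0.017591713794077795), np.float64(0.02704268334346115), np.float64(0.01484841961831225)]
tongue_tip ['wrist', 'scene', 'side'] [0.50633175 0.21855014 0.19332842] [np.float64(0.0033294303904986607), np.float64(0.0028424182101011762), np.float64(0.006078827643787753)]
housing ['wrist', 'scene', 'side'] [0.5279368  0.26203494 0.00144659] [np.float64(0.006231051398401264), np.float64(0.006011315435224003), np.float64(0.008568372539600631)]
```

View pics/wrist_b.png

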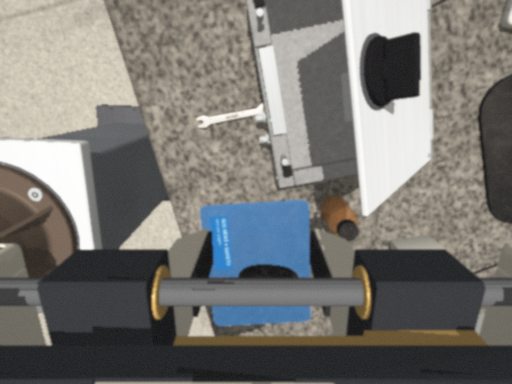

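The wrist view shows the housing's front edge running from about (row 45, col 255) to (187, 278), the knob at about (68, 402), the bottle at (215, 340) and the spanner at (115, 230). I'll take the yaw from that edge and the knob from good views only.

```bash
python3 - <<'E'
from h import *
def pl(p,z):
    o,d=ray("wrist",p); return o+d*(z-o[2])/d[2]
a,b=pl((45,255),.09),pl((187,278),.09); print(a,b,"yaw",np.arctan2(b[0]-a[0],a[1]-b[1]))
k,e=tri([ray("wrist",(68,402.1)),ray("side",(144.3,251.5)),ray("scene",(156.7,253.3))]);print("knob",k,e)
h=np.array([.609,.2835,.101])
for yaw in (.15,.2,.25):
    f=-np.array([np.cos(yaw),np.sin(yaw),0]); l=np.array([-np.sin(yaw),np.cos(yaw),0])
    v=k-h; print(yaw,"fwd",v@f,"left",v@l,"up",v[2],"angle",np.arctan2(v[2],v@f)-.163, "frontright corner",h+f*.188-l*.12,"bottle/corner")
    for c in [(h+f*.188-l*.12),]: c[2]=.09;print(proj("wrist",c))
E
```

```text
[0.41797644 0.29293054 0.09      ] [0.45369303 0.12480792 0.09      ] yaw 0.20933149522559405
knob [0.53434024 0.26802932 0.21916446] [np.float64(0.004046873782228145), np.float64(0.0023078492140989845), np.float64(0.0031012039894684996)]
0.15 fwd 0.07613331775363924 left -0.004139947374803409 up 0.11816446296393646 angle 0.8354388518085131 frontright corner [0.44104361 0.1367531  0.101     ] bottle/corner
(np.float64(177.81565933777011), np.float64(268.76412006200763))
0.2 fwd 0.07624508206179689 left -0.00032969354345888606 up 0.11816446296393646 angle 0.8347707612699105 frontright corner [0.4485878  0.12854218 0.101     ] bottle/corner
(np.float64(184.1140818729659), np.float64(274.2496101749448))
0.25 fwd 0.07616627337247119 left 0.0034813843500432046 up 0.11816446296393646 angle 0.8352417940417919 frontright corner [0.45653294 0.12071857 0.101     ] bottle/corner
(np.float64(190.06252999451542), np.float64(279.9877019768551))
```

```bash
python3 -c "
from h import *
go([.5265,.2192,.44],0.21)"
```

```text
tool shift [0.0559 0.098  0.0598] roll -0.17146564670678943 y ang 0.039
```

```bash
python3 -m inch '0.025 0.04 0 -0.08 0; 0.045 0.08 0 -0.17 0; 0.055 0.098 0.02 -0.17 0; 0.056 0.098 0.05 -0.17 0; 0.056 0.098 0.06 -0.17 0' && python3 -m inch '0 0 0.01 0 0; 0 0 0.02 0 0;0 0 0.03 0 0; 0 0 0.04 0 0; 0 0 0.05 0 0'; python3 -c "
from h import *
st();go([.5265,.2192,.3],0.21)"
```

```text
clock: 4.15
position: [0.5263, 0.2193, 0.4366]
ee_rot: [-1.975, -2.439, 0.006]
force: [-0.3, -0.2, 0.0]
width: 0.008
gripper_force: 0.0
clock: 4.65
position: [0.5266, 0.2194, 0.3896]
ee_rot: [1.978, 2.44, 0.002]
force: [1.2, 0.6, 2.7]
width: 0.008
gripper_force: 1.0
{'clock': 4.65, 'joints': [0.035, 0.463, -0.74, 1.685, 0.341, 1.125, -0.593], 'position': [0.527, 0.219, 0.39], 'ee_rot': [1.978, 2.44, 0.002], 'force': [1.16, 0.632, 2.679], 'width': 0.008}
tool shift [-0.0002 -0.0002  0.0896] roll -0.0014016487933363742 y ang 0.209
```

```bash
python3 -m inch '0 0 0.012 0 0; 0 0 0.024 0 0;0 0 0.036 0 0; 0 0 0.048 0 0; 0 0 0.06 0 0'; python3 -m inch '0 0 0.007 0 0; 0 0 0.014 0 0;0 0 0.02 0 0; 0 0 0.025 0 0; 0 0 0.027 0 0'; python3 -m inch '0 0 0 0 0; 0 0 -0.03 0 0; 0 0 -0.07 0 0; 0 0 -0.11 0 0; 0 0 -0.11 0 0.09'; python3 - <<'E'
from h import *
st()
o=look(("wrist","scene","side"),"c",["hatch_hinge","knob_grip"])
for q in ["hatch_hinge","knob_grip"]:
    k=[c for c in("wrist","scene","side") if (c,q) in o]; print(q,k,*tri([ray(c,o[c,q][0]) for c in k]))
E
```

```text
clock: 5.15
position: [0.5263, 0.2196, 0.3289]
ee_rot: [-1.977, -2.441, 0.0]
force: [-1.5, -0.7, 5.8]
width: 0.005
gripper_force: 2.6
clock: 5.65
position: [0.5263, 0.2194, 0.3021]
ee_rot: [-1.977, -2.441, 0.001]
force: [-0.7, 0.2, 2.0]
width: 0.001
gripper_force: 0.7
clock: 6.15
position: [0.5273, 0.2209, 0.4183]
ee_rot: [1.975, 2.438, 0.013]
force: [-0.2, 0.4, -0.6]
width: 0.049
gripper_force: 0.0
{'clock': 6.15, 'joints': [0.043, 0.439, -0.752, 1.646, 0.322, 1.175, -0.575], 'position': [0.527, 0.221, 0.418], 'ee_rot': [1.975, 2.438, 0.013], 'force': [-0.238, 0.393, -0.555], 'width': 0.049}
wrist hatch_hinge [135.3 359.4] 0.83
wrist knob_grip [144.  208.1] 0.7
scene hatch_hinge [183.6 283.8] 0.71
scene knob_grip [198.2 232.6] 0.76
side hatch_hinge [172.5 227.2] 0.72
side knob_grip [176.6 275.7] 0.71
hatch_hinge ['wrist', 'scene', 'side'] [0.60966974 0.27834672 0.09699318] [np.float64(0.004382614318636644), np.float64(0.002872467191242683), np.float64(0.002645583018491575)]
knob_grip ['wrist', 'scene', 'side'] [0.4749957  0.25446406 0.14558478] [np.float64(0.0013540022333274992), np.float64(0.006560244758666335), np.float64(0.006606887092276984)]
```

View pics/wrist_c.png

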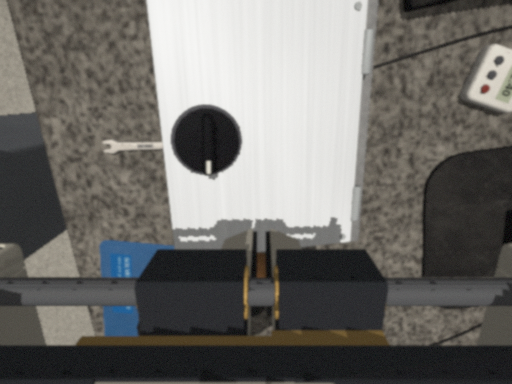

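The hatch is now nearly level. The wing points almost vertically in the image, with the white mark at (row 168, col 209) and the flange centre at about (140, 206). Next I'll compute the wing axis and grip point.

```bash
python3 - <<'E'
from h import *
im=cv2.imread("pics/wrist_c.png"); g=im[95:190,160:255].max(2)
cv2.imwrite("pics/crop.png",cv2.resize(cv2.convertScaleAbs(im[95:190,160:255],alpha=2.2,beta=10),(570,570),interpolation=cv2.INTER_CUBIC))
m=(im.max(2)<70).astype(np.uint8); n,l,s,c=cv2.connectedComponentsWithStats(m[90:195,155:260]); i=1+np.argmax(s[1:,4]); print("dark blob",s[i],c[i]+[155,90])
def pl(p,z):
    o,d=ray("wrist",p); return o+d*(z-o[2])/d[2]
print(pl((140,206),.132),pl((144,208.1),.145))
h=np.array([.610,.282,.101]);f=-np.array([np.cos(.21),np.sin(.21),0])
for a in(.1,.13,.16): print(a,h+f*(.143*np.cos(a)-.0235*np.sin(a))+[0,0,.143*np.sin(a)+.0235*np.cos(a)])
E
```

```text
dark blob [  19   18   66   66 3268] [206.21572827 139.51682987]
[0.47116204 0.25343386 0.132     ] [0.47513967 0.25299768 0.145     ]
0.1 [0.47313483 0.25282822 0.13865878]
0.13 [0.4743012  0.25307683 0.14283939]
0.16 [0.47558968 0.25335146 0.14698234]
```

View pics/crop.png

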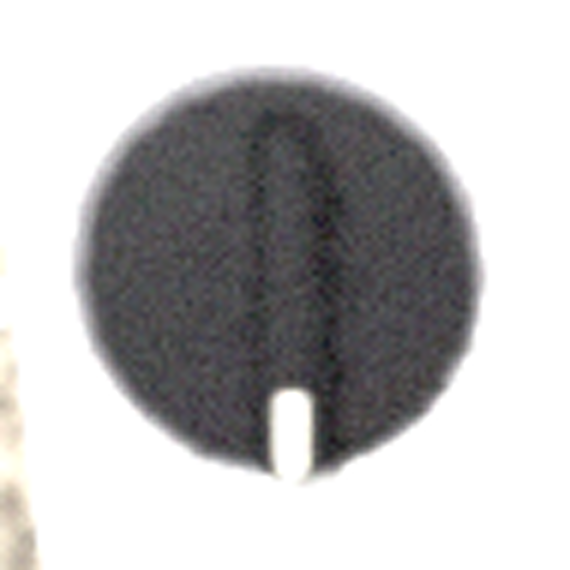

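The wing lies along tool x to within 0.02 rad, so knob turn is about 0 and the roll is already right. The grip point is about (0.4745, 0.253, 0.143). I'll straddle the wing with partly open fingers and use the fingertips to press on the flange.

```bash
python3 -c "
from h import *
go([.4725,.2525,.335],0.21)"
```

```text
tool shift [ 0.0436 -0.0457  0.0769] roll -0.0010099099693396951 y ang 0.209
```

```bash
python3 -m inch '0.03 -0.03 0 0 0.03; 0.044 -0.046 0.01 0 0.03; 0.044 -0.046 0.04 0 0.03; 0.044 -0.046 0.07 0 0.03; 0.044 -0.046 0.077 0 0.03' 15;  python3 - <<'E'
from h import *
st();go([.4725,.2525,.335],0.21)
look(("wrist",),"d",["knob_grip"])
E
```

```text
clock: 7.1
position: [0.4716, 0.2522, 0.3329]
ee_rot: [-1.976, -2.44, 0.007]
force: [1.0, -0.7, -0.2]
width: 0.325
gripper_force: 0.0
{'clock': 7.1, 'joints': [-0.049, 0.471, -0.739, 1.836, 0.375, 0.983, -0.738], 'position': [0.472, 0.252, 0.333], 'ee_rot': [-1.976, -2.44, 0.007], 'force': [1.0, -0.69, -0.179], 'width': 0.325}
tool shift [ 0.0001  0.0009 -0.0021] roll -0.0006502537149506438 y ang 0.209
wrist knob_grip [238.4 274. ] 0.67
```

View pics/wrist_d.png

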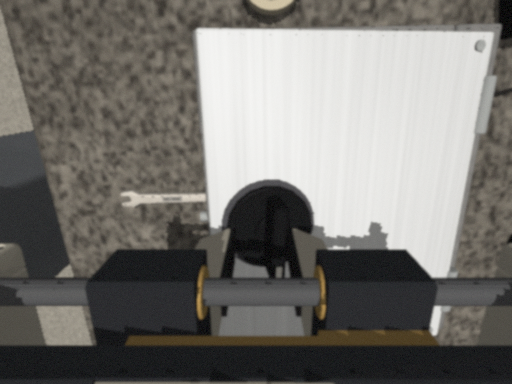

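```bash
python3 - <<'E'
from h import *
s=arm.observe();M=R.from_rotvec(s["ee_rot"]).as_matrix();p=s["position"]
for y in(-.015,0,.015): print(y,np.round(proj("wrist",p+M@[0,y,.178]),1),np.round(proj("wrist",p+M@[0,y,.159]),1))
im=cv2.imread("pics/wrist_d.png")[170:295,200:340]
cv2.imwrite("pics/crop2.png",cv2.resize(cv2.convertScaleAbs(im,alpha=2.2,beta=10),(630,562),interpolation=cv2.INTER_CUBIC))
for a in(.12,.14):
  for g in (.0235,.0365):
    h=np.array([.610,.282,.101]);f=-np.array([np.cos(.21),np.sin(.21),0]);l=np.array([-np.sin(.21),np.cos(.21),0])
    c=h+f*(.143*np.cos(a)-g*np.sin(a))+[0,0,.143*np.sin(a)+g*np.cos(a)]
    print(a,g,[np.round(proj("wrist",c+l*q),1) for q in(-.023,0,.023)])
E
```

```text
-0.015 [246.3 235.7] [264.  232.8]
0 [246.3 262.3] [264.  262.5]
0.015 [246.3 288.9] [264.  292.1]
0.12 0.0235 [array([267.5, 265.7]), array([234.5, 265.9]), array([198.9, 266.1])]
0.12 0.0365 [array([279.2, 268.6]), array([244.3, 268.9]), array([206.6, 269.2])]
0.14 0.0235 [array([269.9, 267.1]), array([236.5, 267.3]), array([200.5, 267.6])]
0.14 0.0365 [array([281.9, 270.6]), array([246.6, 271. ]), array([208.4, 271.4])]
```

View pics/crop2.png

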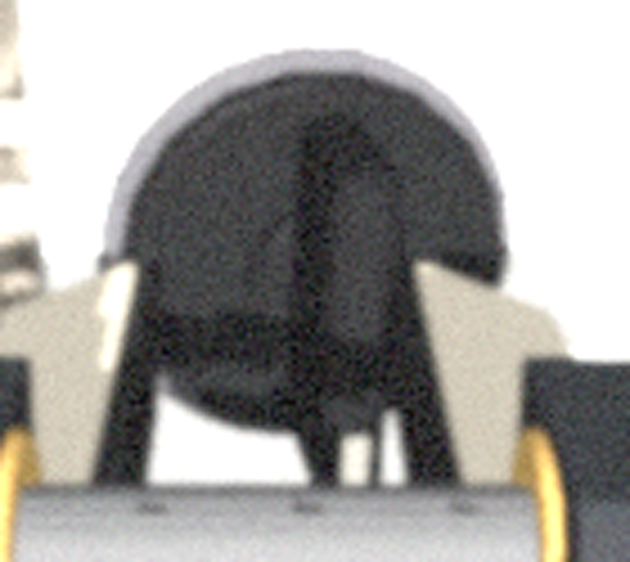

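The crop shows the wing at about col 281 against a finger centre of 262. The hatch is still tilted about 0.2 rad, so the wing leans back. I'll shift about 4 mm in +y, open slightly more and go down in steps, watching the force.

```bash
python3 -m inch '0 0.004 0 0 0.036; 0 0.004 0.0 0 0.036; 0 0.004 0.006 0 0.036; 0 0.004 0.012 0 0.036; 0 0.004 0.012 0 0.036'; python3 -m inch '0 0 0.003 0 0.036; 0 0 0.006 0 0.036; 0 0 0.009 0 0.036; 0 0 0.012 0 0.036; 0 0 0.012 0 0.036'
```

```text
clock: 7.7
position: [0.476, 0.2535, 0.3229]
ee_rot: [-1.978, -2.441, 0.002]
force: [0.2, -0.2, -0.1]
width: 0.393
gripper_force: 0.0
clock: 8.2
position: [0.4761, 0.2538, 0.3113]
ee_rot: [-1.977, -2.441, 0.001]
force: [-0.8, 0.4, -0.3]
width: 0.391
gripper_force: 0.0
```

```bash
python3 -m inch '0 0 0.002 0 0.036; 0 0 0.004 0 0.036; 0 0 0.004 0 0.036'; python3 -m inch '0 0 0.002 0 0.036; 0 0 0.004 0 0.036; 0 0 0.004 0 0.036';python3 -m inch '0 0 0.002 0 0.036; 0 0 0.004 0 0.036; 0 0 0.004 0 0.036'
```

```text
clock: 8.5
position: [0.4762, 0.2539, 0.3076]
ee_rot: [-1.978, -2.441, 0.0]
force: [-0.5, 0.9, 0.4]
width: 0.394
gripper_force: 0.0
clock: 8.8
position: [0.4761, 0.2538, 0.3035]
ee_rot: [-1.977, -2.441, 0.0]
force: [-0.7, 0.6, 1.1]
width: 0.389
gripper_force: 0.3
clock: 9.1
position: [0.4761, 0.2538, 0.2994]
ee_rot: [-1.977, -2.441, 0.0]
force: [-0.3, 0.2, 1.0]
width: 0.391
gripper_force: 0.5
```

```bash
for i in 1 2 3; do python3 -m inch '0 0 0.001 0 0.036; 0 0 0.002 0 0.036; 0 0 0.002 0 0.036' | egrep 'posi|^force|grip'; done
```

```text
position: [0.4762, 0.2538, 0.2976]
force: [-2.2, -0.4, 2.8]
gripper_force: 1.4
position: [0.4761, 0.2538, 0.2956]
force: [-2.3, -0.0, 3.9]
gripper_force: 1.9
position: [0.476, 0.2538, 0.2936]
force: [-3.2, -0.3, 3.3]
gripper_force: 2.0
```

```bash
for i in 1 2 3; do python3 -m inch '0 0 0.001 0 0.036; 0 0 0.001 0 0.036; 0 0 0.001 0 0.036' | egrep 'posi|^force|grip'; done
```

```text
position: [0.4761, 0.2538, 0.2926]
force: [-2.6, -0.5, 5.4]
gripper_force: 1.8
position: [0.4761, 0.2538, 0.2917]
force: [-3.7, -0.2, 5.2]
gripper_force: 2.4
position: [0.4761, 0.2538, 0.2907]
force: [-4.3, -0.4, 5.4]
gripper_force: 2.6
```

```bash
for i in 1 2 3; do python3 -m inch '0 0 0.0005 0 0.036; 0 0 0.0005 0 0.036; 0 0 0.0005 0 0.036' | egrep 'posi|^force|grip'; done
```

```text
position: [0.4761, 0.2538, 0.2902]
force: [-4.4, -1.2, 6.0]
gripper_force: 2.9
position: [0.4761, 0.2539, 0.2898]
force: [-4.2, -1.5, 7.5]
gripper_force: 3.2
position: [0.4761, 0.2539, 0.2894]
force: [-4.9, -1.8, 6.1]
gripper_force: 3.5
```

```bash
for i in 1 2 3; do python3 -m inch '0 0 0.0005 0 0.036; 0 0 0.0005 0 0.036' | egrep 'posi|^force|grip'; done
```

```text
position: [0.4761, 0.2539, 0.2889]
force: [-4.8, -2.1, 7.7]
gripper_force: 3.8
position: [0.4761, 0.2539, 0.2885]
force: [-5.0, -1.6, 9.1]
gripper_force: 4.3
position: [0.476, 0.2538, 0.288]
force: [-5.9, -1.5, 9.6]
gripper_force: 4.6
```

```bash
for i in 1 2 3; do python3 -m inch '0 0 0.0003 0 0.036; 0 0 0.0003 0 0.036' | egrep 'posi|^force|grip|width'; done
```

```text
position: [0.476, 0.2539, 0.2877]
force: [-5.7, -1.9, 9.9]
width: 0.39
gripper_force: 4.8
position: [0.4761, 0.2539, 0.2874]
force: [-5.5, -1.7, 9.4]
width: 0.393
gripper_force: 4.9
position: [0.476, 0.2539, 0.2873]
force: [-6.7, -2.4, 11.2]
width: 0.389
gripper_force: 5.7
```

```bash
for i in 1 2; do python3 -m inch '0 0 0.0003 0 0.036; 0 0 0.0003 0 0.036;0 0 0.0003 0 0.036' | egrep 'posi|^force|grip|width'; done
```

```text
position: [0.476, 0.2539, 0.2872]
force: [-7.3, -3.7, 13.6]
width: 0.395
gripper_force: 6.9
position: [0.476, 0.2539, 0.2871]
force: [-8.2, -3.3, 16.4]
width: 0.391
gripper_force: 8.1
```

The force knee is clear: the stops are at TCP z of about 0.2873, taking about 11 N there. I'll back off slightly and close on the wing.

```bash
python3 -m inch '0 0 -0.0003 0 0.036; 0 0 -0.0003 0 0.025; 0 0 -0.0003 0 0.018; 0 0 -0.0003 0 0.012; 0 0 -0.0003 0 0.012' 12; python3 -c "
from h import *
s=arm.observe();M=R.from_rotvec(s['ee_rot']).as_matrix();print(M.T@s['force'],M.T@s['ft_torque'])"
```

```text
clock: 14.1
position: [0.4751, 0.2538, 0.2871]
ee_rot: [-1.977, -2.441, 0.004]
force: [-12.9, -4.5, 19.1]
width: 0.151
gripper_force: 13.0
[ -1.79611217 -13.56245204 -19.10193822] [ 2.64531278 -0.50584333 -0.01743801]
```

```bash
python3 -m inch '0 -0.001 -0.0004 0 0.008; 0 -0.002 -0.0004 0 0.004; 0 -0.0025 -0.0004 0 0.002; 0 -0.0025 -0.0004 0 0.002' 12; python3 -c "
from h import *
s=arm.observe();M=R.from_rotvec(s['ee_rot']).as_matrix();print(M.T@s['force'],M.T@s['ft_torque'])"
```

```text
clock: 14.5
position: [0.4727, 0.2532, 0.2871]
ee_rot: [-1.977, -2.441, 0.003]
force: [-10.1, -3.4, 13.6]
width: 0.097
gripper_force: 12.7
[ -1.2760359  -10.62398083 -13.57227819] [ 1.96783324 -0.31925056  0.03361808]
```

```bash
python3 -m inch '0 -0.0008 0 0 0.002; 0 -0.0008 0 0.05 0.002; 0 -0.0008 0 0.1 0.002; 0 -0.0008 0 0.1 0.002' 15; python3 -c "
from h import *
s=arm.observe();M=R.from_rotvec(s['ee_rot']).as_matrix();print(M.T@s['force'],M.T@s['ft_torque'],s['joints'][6])"
```

```text
clock: 14.9
position: [0.4723, 0.2531, 0.2872]
ee_rot: [2.099, 2.338, -0.002]
force: [-8.4, -2.5, 10.9]
width: 0.1
gripper_force: 16.3
[ -1.55310042  -8.66385886 -10.90356193] [ 1.3728451  -0.41449878 -0.02441064] -0.8749298897581412
```

```bash
python3 -m inch '0 -0.0003 0.0002 0.1 0.002; 0 -0.0003 0.0002 0.2 0.002; 0 -0.0003 0.0002 0.3 0.002; 0 -0.0003 0.0002 0.35 0.002;0 -0.0003 0.0002 0.35 0.002' 15; python3 -c "
from h import *
s=arm.observe();M=R.from_rotvec(s['ee_rot']).as_matrix();print(M.T@s['force'],M.T@s['ft_torque'],s['joints'][6])"
```

```text
clock: 15.4
position: [0.4719, 0.2532, 0.2871]
ee_rot: [2.473, 1.937, -0.002]
force: [-9.2, -3.0, 12.6]
width: 0.099
gripper_force: 16.7
[ -5.1555234   -8.24563676 -12.61972626] [ 1.49017005 -0.96183199  0.06672566] -1.172592260005288
```

```bash
python3 -m inch '-0.0003 -0.0005 0 0.08 0.002; -0.0003 -0.0005 0 0.16 0.002; -0.0003 -0.0005 0 0.24 0.002; -0.0003 -0.0005 0 0.24 0.002' ; python3 -c "
from h import *
s=arm.observe();M=R.from_rotvec(s['ee_rot']).as_matrix();print(M.T@s['force'],M.T@s['ft_torque'],s['joints'][6],np.arctan2(M[1,1],M[0,1]))"
```

```text
clock: 15.8
position: [0.4715, 0.2532, 0.2871]
ee_rot: [2.688, 1.626, -0.001]
force: [-8.0, -2.3, 11.8]
width: 0.096
gripper_force: 17.0
[ -5.72837079  -6.05654053 -11.78220332] [ 1.08653437 -0.93308506  0.04976704] -1.3780364593540242 -0.4830840390972878
```

```bash
python3 -m inch '-0.0003 -0.0003 0 0.08 0.002; -0.0003 -0.0003 0 0.16 0.002; -0.0003 -0.0003 0 0.24 0.002; -0.0003 -0.0003 0 0.24 0.002' ; python3 -c "
from h import *
s=arm.observe();M=R.from_rotvec(s['ee_rot']).as_matrix();print(M.T@s['force'],M.T@s['ft_torque'],s['joints'][6],np.arctan2(M[1,1],M[0,1]))"
```

```text
clock: 16.2
position: [0.4711, 0.2533, 0.2871]
ee_rot: [-2.863, -1.292, 0.0]
force: [-7.5, 0.2, 10.1]
width: 0.1
gripper_force: 17.4
[ -4.81372044  -5.75800464 -10.13823725] [ 0.8996492  -0.96300248  0.02662461] -1.5830037859462611 -0.722969815594312
```

```bash
python3 -m inch '-0.0002 -0.0002 0.0001 0.1 0.002; -0.0002 -0.0002 0.0001 0.2 0.002; -0.0002 -0.0002 0.0001 0.3 0.002; -0.0002 -0.0002 0.0001 0.3 0.002' ; python3 -c "
from h import *
s=arm.observe();M=R.from_rotvec(s['ee_rot']).as_matrix();print(M.T@s['force'],M.T@s['ft_torque'],s['joints'][6],np.arctan2(M[1,1],M[0,1]))"; python3 -m inch '0 0 0.0 0.1 0.002; 0 0 0 0.2 0.002; 0 0 0 0.25 0.002; 0 0 0 0.25 0.002' ; python3 -c "
from h import *
s=arm.observe();M=R.from_rotvec(s['ee_rot']).as_matrix();print(M.T@s['force'],M.T@s['ft_torque'],s['joints'][6],np.arctan2(M[1,1],M[0,1]))"
```

```text
clock: 16.6
position: [0.4708, 0.2535, 0.2871]
ee_rot: [-3.024, -0.849, 0.0]
force: [-7.2, -0.1, 9.6]
width: 0.097
gripper_force: 18.1
[-6.19023254 -3.67897495 -9.63983412] [ 0.81033149 -1.14890477  0.02339254] -1.8404730588493778 -1.0234828219782612
clock: 17.0
position: [0.4707, 0.2538, 0.2871]
ee_rot: [-3.106, -0.468, 0.0]
force: [-8.0, 0.8, 9.9]
width: 0.097
gripper_force: 18.1
[-7.40415658 -3.17003567 -9.88408854] [ 0.79021087 -1.35786857  0.04531804] -2.0531211724487144 -1.2714948952493734
```

```bash
python3 -m inch '0 0 0.0 0.05 0.002; 0 0 0 0.1 0.002; 0 0 0 0.1 0.002' ; python3 -c "
from h import *
s=arm.observe();M=R.from_rotvec(s['ee_rot']).as_matrix();print(M.T@s['force'],M.T@s['ft_torque'],s['joints'][6],np.arctan2(M[1,1],M[0,1]))"
```

```text
clock: 17.3
position: [0.4707, 0.2539, 0.2871]
ee_rot: [-3.125, -0.313, 0.0]
force: [-9.2, 1.7, 10.5]
width: 0.095
gripper_force: 18.3
[ -8.63889618  -3.49037222 -10.46175682] [ 0.80007088 -1.38987827 -0.00166594] -2.1387196772534116 -1.3712805005313053
```

```bash
python3 -m inch '0 0 -0.0005 0 0.002; 0 0 -0.0008 0 0.03; 0 0 -0.0008 0 0.04; 0 0 -0.001 0 0.04; 0 0 -0.003 0 0.04' && python3 -m inch '0 0 -0.02 0 0.04; 0 0 -0.05 0 0.04; 0 0 -0.09 0 0.04; 0 0 -0.13 0 0.04; 0 0 -0.15 0 0.04'; python3 - <<'E'
from h import *
o=look(("wrist","scene","side"),"e",["knob_grip"])
print(tri([ray(c,o[c,"knob_grip"][0]) for c in("wrist","scene","side") if (c,"knob_grip") in o]))
a,b,c=[cv2.imread(f"pics/{c}_e.png") for c in("wrist","scene","side")]
cv2.imwrite("pics/fin.png",np.hstack([cv2.resize(a,(400,300)),cv2.resize(c[110:260,180:380],(400,300))]))
E
```

```text
clock: 17.8
position: [0.4718, 0.2525, 0.2895]
ee_rot: [3.126, 0.312, 0.0]
force: [-0.4, 0.3, -0.3]
width: 0.396
gripper_force: 0.0
clock: 18.3
position: [0.4718, 0.2529, 0.4428]
ee_rot: [-3.125, -0.313, -0.005]
force: [1.0, 0.9, -0.4]
width: 0.434
gripper_force: 0.0
wrist knob_grip [182.5 261.8] 0.84
scene knob_grip [210.4 231.4] 0.81
(array([0.47057638, 0.2493328 , 0.12625639]), [np.float64(0.00209764656863411), np.float64(0.002097646568634098)])
```

View pics/fin.png

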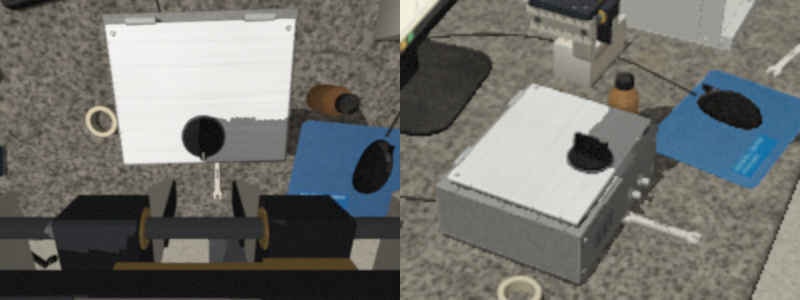

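The wrist view (left half) shows the hatch lying flush, with the white mark at about (row 155, col 203) pointing to the front. The bottle, spanner and tape are undisturbed. The knob's height of 0.126 m fits an angle of about 0.01 rad, so the hatch is locked. I'll hand it in.

```bash
python3 -c "
from cell import arm
print(arm.sign_off())"
```

```text
the job is handed in; nothing more can be done
None
```

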